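# Close the sliding-lid drill box

## Task

Close the drill-bit box with its thin sliding lid, which is held on the raised sanding board between battens as thick as itself, one of them a sprung cheek: press on it with the fingertips, only as hard as it takes, and draw it, still flat on the board, out over the board's open edge until about a third of its length overhangs, then take it by that overhanging end. Feed the lid into the grooves of the box from its open end and push it gently until it is fully home, with its end flush with the box. The lid is thin and fine-sanded, so set the fingers down on it slowly, do not press it hard on the board or force it in the box, and leave the tools and other things lying about where they are.

Things in the scene. Friction and masses are not known exactly. Their poses are not given: they have to be found in the camera images.
- lid: the lid: plain dark hardwood strip, 120 mm long (its x), 68 mm wide (y), 3 mm thick, about 30 g, smooth (friction about 0.2 on board and box; the fingers hold it better than that). Origin: centre of its underside. At the start it lies flat on the sanding board; its edges lie level with the battens around it, so it cannot be gripped there
- lid_near (a point): middle of the lid's -x end, on the underside; the end nearer the board's open edge at the start. Against the sprung cheek it takes roughly 8 to 13 N of finger pressure to draw the lid along (with less the fingers slip over it); 20 N bruises it, and so do fingers set down faster than about 10 mm/s
- lid_far (a point): middle of the lid's other end (+x side), on the underside; the end that goes first into the box
- board: sanding board, does not move: plywood 200 mm (x) by 240 mm (y), top face 66 mm above the bench. Origin: centre of its underside. The edge at x = -100 mm, roughly towards the robot, is open. On the top the batten frame is screwed down; pencil and sanding block lie outside it
- board_edge (a point): middle of the board's open edge, at the top face
- fence: frame of 3 mm high battens on the board's top face, does not move; its origin and axes are the board's, at top-face height. End batten at x = 70 to 100 mm; fixed side batten with its inner face at y = -34 mm; on the +y side a fixed batten from x = -100 to 0 with its face at y = 37 mm and, from x = 3 to 61 mm, a sprung cheek that presses the lid sideways with about 3.5 N until the lid is drawn past it
- box: sliding-lid box of pale wood with drill bits in it, does not move (non-slip mat); 130 mm long (x), 88 mm wide (y), 60 mm high. Origin: centre of its underside. The -x end, roughly towards the robot, is open above its 47 mm high end wall; the grooves run along x in both side walls. Lid fully home: its centre at x = -5, z = 47 mm
- box_mouth (a point): middle of the box's open end, at groove-floor height (47 mm above the bench); the home lid's near end is flush with it. Grooves: 72 mm from bottom to bottom (eased to about 78 mm in the first 12 mm), 6 mm high, 6 mm deep. The lips over them begin 12 mm in from this end, so the lid's front can first be set down on the ledges
- box_stop (a point): middle of the inner face of the box's far wall, at groove-floor height; it stops the lid, whose far end belongs here when home
- pencil: flat red carpenter's pencil, 130 by 14 by 8 mm, lying on the board at its +y side; bystander
- sandblock: cork sanding block, 86 by 37 by 27 mm high, lying on the board at its -y side; bystander
- chisel: bench chisel, 250 mm long, 26 mm high, wooden handle towards the robot, lying on the bench between board and box; bystander
- tape: black and yellow tape measure, 68 by 40 by 62 mm high, on the bench near the robot; bystander
- mallet: wooden mallet, 85 mm high, head 125 mm long, lying on the right of the bench; bystander
- glue: white glue bottle, 68 mm in diameter, 190 mm high, on the left of the bench; bystander
- blockplane: iron block plane, 160 by 50 mm, about 60 mm high, on the left of the bench; bystander
- screwtin: round tin, 72 mm in diameter, 45 mm high, on the bench to the right, near the robot; bystander
Mind the look-alikes: they are no part of the job. Of the things shaped like the lid, the dark wooden one is meant.

How it is judged (in metres and radians):
On the way, in this order (a step that is already met when the one before it is completed fails the run):
1. the lid lies flat on the board with its near end 25 to 58 mm out over the open edge (x of lid_near in the frame of board between -0.158 and -0.125 m and z of lid in the frame of board between 0.064 and 0.0685 m and angle between lid's own z axis and vertical below 0.05 rad), for 0.2 s.
2. the lid's far end has entered the grooves by at least 35 mm (x of lid_far in the frame of box_mouth between 0.035 and 0.112 m and z of lid_far in the frame of box_mouth between -0.002 and 0.004 m and angle between the x axis of lid and the x axis of box, either way round below 0.12 rad), for 0.1 s.
At the end, for the whole second after the job is handed in: the lid lies in both grooves of the box (within 4 mm of its middle line, level with the groove floors), at rest, its far end within 3 mm of the far wall, so that its near end is flush with the open end (x of lid_far in the frame of box_stop between -0.003 and 0.002 m and y of lid in the frame of box between -0.004 and 0.004 m and z of lid in the frame of box between 0.045 and 0.0505 m and angle between lid's own z axis and vertical below 0.05 rad and linear speed of lid below 0.01 m/s); the robot touches nothing.
It fails at once if the lid is pressed on the board with more than 20 N, the knock of setting the fingers down included (contact force between lid and board above 20 N).
It fails at once if the lid is forced in the box with more than 20 N (contact force between lid and box above 20 N).
It fails at once if a tool or other bystander is moved by more than 20 mm (distance of any of pencil, sandblock, chisel, tape, mallet, glue, blockplane, screwtin from where it was at the start of the episode above 0.02 m).
It also fails if it takes over 72 s, if anything falls off the work surface, if the arm or the gripper's body presses on something with over 40 N, if the wrist force passes 120 N, or if a joint passes its speed limit or range.

## Robot

A 6-joint arm with a two-finger parallel gripper is mounted at the origin on the work surface. World frame = base frame: x ahead of the robot, y to its left, z up, the work surface at z = 0. Lengths are in mm, angles in rad, forces in N, time in s.
With the tool pointing down it reaches from about 275 to 750 mm from the base axis. Payload 10.2 kg.
Tool frame: the origin (TCP) lies at the very end of the fingers, on their centre line; the grasp point (between the pads) lies 19 mm behind it; z points along the fingers, y is the line along which they close (so a half turn about z gives the same grasp; the last joint's range is limited). The gripper opens to 85 mm and grips with 20 to 120 N. Pads are 22 mm wide; open, the fingers measure 114 mm over their backs; the gripper's body (76 mm by 85 mm) begins 54 mm behind the grasp point. The pads swing forward as they close: fully open they stand 13 mm farther back than shut.
Start: joints at [0.903, 0.313, 1.498, -0, 1.331, -0.223], TCP at [225.909, 473.916, 231.294] pointing down, gripper open.
Joint ranges: [-2.94, 2.94], [-0.97, 2.17], [0.19, 2.56], [-1.23, 4.37], [0.02, 3.11], [-2.88, 2.88]. Speed limits (rad/s): [2.39, 2.39, 3.01, 3.14, 3.14, 3.14].

## Interface

Orientations are given as a unit quaternion [w, x, y, z].
In Python, from rig import ctrl gives the robot as it stands.
- The arm moves only by the shell command python3 -m inch 'ROWS' [OPENING] [FORCE]. ROWS is text: rows parted by semicolons, each of 6 numbers parted by spaces: the shift along the tool's x, y, z in mm, then the turn, a rotation vector about the tool's x, y, z in units of 6 degrees (1.0 is 6 degrees). A call has exactly 10 rows; each row shifts and turns the commanded pose from where the row before left it, along the tool's axes as they then stand; what a row does not reach is not made up. A row lasts 1/12 s, in which the tool goes at most 41.7 mm and 7.16 degrees, less where a joint would pass 70% of its speed; a pose out of reach is approached as far as the arm can. A call with a gripper value outside its range is refused whole. OPENING is the opening, from 0 (shut) to 1 (fully open), set as the call begins (- or left out, the last holds). The fingers move at their own pace and stop on an object; FORCE is the grip in N (left out, the last holds). Time passes only in rows, so rows that do not move let the fingers close, or fill a call up. It gives the time, the measured TCP pose, the force, the opening and the grip force at its end, in the units of the state.
- ctrl.sense(): the state, without advancing time (a new reading comes with each control period).
- ctrl.capture(name): name is "side" or "top" or "wrist"; returns a dict with "image" (420x560x3 uint8, red, green, blue), "intrinsics" (3x3 intrinsics, pixels), "rvec" (rotation vector, rad) and "tvec" (3), from world to camera coordinates, as OpenCV has them. Camera axes: x right, y down, z forward; pixel columns grow to the right and rows downward; lengths in mm; the calibration is good to about 2 mm. A picture is of the moment at which its call begins. There is no depth.
- ctrl.finish_job(): hands the job in; it is judged then, once.
The state is a dict: "time_s": time; "joints": joint angles; "dq": joint speeds; "tau": joint torques, N m; "eef_pos": TCP position; "ee_rot": TCP orientation; "force": force on the tool from outside, world axes, zero at the start; "wrist_torque": the same for the moment, N m; "grip_width": opening from 0.0 (shut) to 1.0 (fully open); "grip_force": force on a finger pad.
Only numpy, scipy, OpenCV 4.12 (cv2) and the standard library are available. Lean on these libraries where they do the work, as an engineer would, in place of code of your own. Each camera call takes 0.05 s, during which the arm holds its last target. There are 200 camera calls.

## Working session

There is one attempt and no reset: what is moved stays moved. The work goes in short steps, Python scripts to look and compute and a shell command to move; the robot and the scene stay as the last step left them, time stands still between calls to the robot, and variables do not carry over. Pictures are saved under pics/ and viewed, at most 10 in all, crops included, and the job is handed in when it is done.

```bash
mkdir -p pics
cat > h.py <<'E'
import numpy as np, cv2
from rig import ctrl
def cap(n,f=None):
    c=ctrl.capture(n)
    if f: cv2.imwrite('pics/'+f,cv2.cvtColor(c['image'],cv2.COLOR_RGB2BGR)); np.savez('pics/'+f[:-4],**{k:np.asarray(v) for k,v in c.items()})
    return c
def load(f): return dict(np.load('pics/'+f+'.npz'))
def ray(c,pts,z):
    K=np.array(c['intrinsics'],float);R,_=cv2.Rodrigues(np.array(c['rvec'],float));t=np.array(c['tvec'],float).ravel()
    o=-R.T@t; out=[]
    for u,v in pts:
        d=R.T@np.linalg.inv(K)@np.array([u,v,1.]); out.append(o+d*(z-o[2])/d[2])
    return np.array(out)
E
python3 - <<'E'
from h import *
for n in('top','side'):
    c=cap(n,n+'1.png'); R,_=cv2.Rodrigues(np.array(c['rvec'],float)); print(n,-R.T@np.array(c['tvec'],float).ravel())
print(ctrl.sense())
E
```

```text
top [ 377.40943722  -23.09127027 1280.3957055 ]
side [309.13803441 665.6691786  938.37909079]
{'time_s': 0.1, 'joints': array([ 9.02577732e-01,  3.13382323e-01,  1.49836611e+00,  2.23285093e-07,
        1.33098850e+00, -2.23354026e-01]), 'dq': array([-0.00172188, -0.00318881, -0.00241303, -0.00024443,  0.00061453,
       -0.00056793]), 'tau': array([ 3.00334090e-03, -4.12901509e+01, -2.60141838e+01, -1.72582295e-04,
        3.05559333e-03, -3.03758588e-05]), 'eef_pos': array([225.76973067, 473.72189707, 230.79641665]), 'ee_rot': array([-2.46786271e-04,  2.20602625e-01,  9.75363601e-01, -5.16179673e-04]), 'force': array([-0.04460107,  0.12262406,  0.14709162]), 'wrist_torque': array([-0.05502673, -0.02386266,  0.03154569]), 'grip_force': 0.0, 'grip_width': 1.0006942493805928}
```

View pics/top1.png

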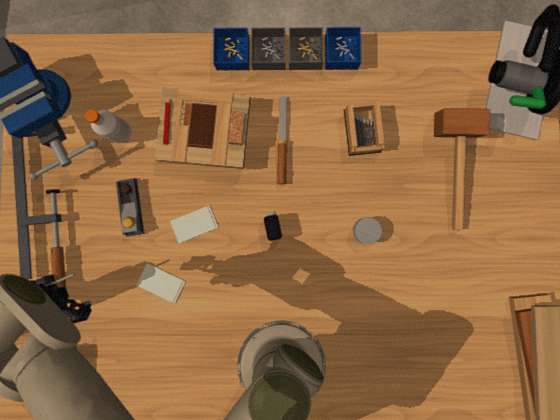

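View pics/side1.png

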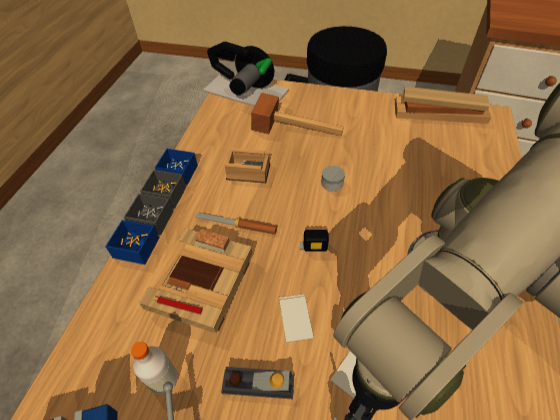

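The top view shows the lid (dark) at about (200,125) on the board (158–250, 95–167), the chisel at (282,140) and the box at (364,130). The side view agrees: lid at (196,272), box at (247,167).

Run:
```python
from h import *
c=load('top1'); im=c['image']
hsv=cv2.cvtColor(im,cv2.COLOR_RGB2HSV)
sub=im[90:170,150:260].astype(int).sum(2)
m=np.zeros(im.shape[:2],np.uint8); m[90:170,150:260]=(sub<170)*255
cs,_=cv2.findContours(m,0,2)
for k in sorted(cs,key=cv2.contourArea)[-2:]:
    r=cv2.minAreaRect(k); b=cv2.boxPoints(r); print(cv2.contourArea(k),r); print(ray(c,b,69).round(0)); print(ray(c,[r[0]],69))
print('board px->', ray(c,[(157,160),(167,95),(251,96),(245,167)],66).round(0))
print('box', ray(c,[(345,105),(377,104),(383,151),(351,155)],60).round(0))
cv2.imwrite('pics/crop1.png',cv2.cvtColor(cv2.resize(np.hstack([im[90:170,150:260],im[90:170,320:400]]),None,fx=4,fy=4,interpolation=2),cv2.COLOR_RGB2BGR))
```

```text
25.0 ((167.1802215576172, 120.47716522216797), (4.274823188781738, 23.155288696289062), 4.085616588592529)
[[638. 315.  69.]
 [702. 312.  69.]
 [701. 300.  69.]
 [637. 304.  69.]]
[[669.50980158 307.7395736   69.        ]]
953.0 ((201.6524200439453, 125.6280517578125), (23.96364402770996, 43.06829833984375), 6.34019136428833)
[[600. 252.  69.]
 [718. 240.  69.]
 [710. 175.  69.]
 [592. 187.  69.]]
[[654.70701298 213.6308049   69.        ]]
board px-> [[562. 335.  66.]
 [741. 310.  66.]
 [737.  80.  66.]
 [541.  96.  66.]]
box [[ 712. -178.   60.]
 [ 714. -265.   60.]
 [ 584. -279.   60.]
 [ 573. -192.   60.]]
```

View pics/crop1.png

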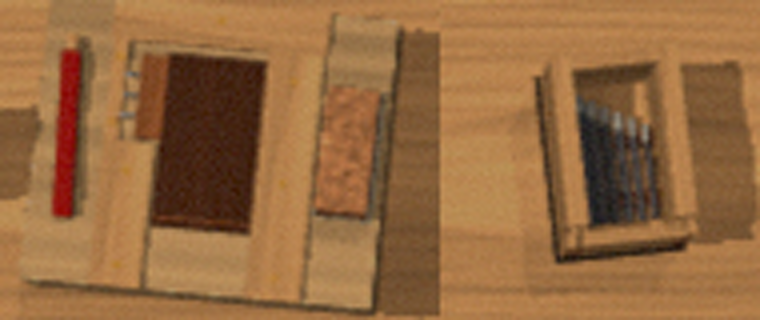

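Crop: the lid spans crop px (160–265, 50–232), the cheek is at its upper left, and the board's open edge is at the bottom. The box mouth is at the lower end (565–690, 240). These agree with the given sizes. I'll close the fingers on the way and go above the lid for a close look.

```bash
cat >> h.py <<'E'
from scipy.spatial.transform import Rotation as Ro
def plan(p,yaw=None,down=True):
    "tool-axis shift to reach world p; turn first to have tool x = -board x (yaw): rotvec in 6deg units"
    s=ctrl.sense(); q=s['ee_rot']; R=Ro.from_quat([q[1],q[2],q[3],q[0]])
    d=np.array(p)-s['eef_pos']
    print('pos',s['eef_pos'].round(2),'t',round(s['time_s'],2),'F',s['force'].round(2),'shift now',R.inv().apply(d).round(2))
    if yaw is not None:
        c,sn=np.cos(yaw),np.sin(yaw)
        G=Ro.from_matrix(np.array([[-c,-sn,0],[-sn,c,0],[0,0,-1]]))
        G=Ro.from_matrix(np.column_stack([[-c,-sn,0],[-sn,c,0],[0,0,-1]]))
        print('turn',((R.inv()*G).as_rotvec()/np.radians(6)).round(3),'shift after turn',G.inv().apply(d).round(2))
E
python3 -m inch '-38 -8 0 0 0 0;-38 -8 0 0 0 0;-38 -8 0 0 0 0;-38 -8 0 0 0 0;-38 -8 0 0 0 0;-38 -8 0 0 0 0;-38 -8 0 0 0 0;-38 -8 0 0 0 0;0 0 0 0 0 -1;0 0 0 0 0 -1' 0 20
python3 -c "
from h import *
plan([590,205,260],-0.09)"
```

```text
time_s: 0.93
eef_pos: [474.1, 283.7, 230.5]
ee_rot: [-0.001, 0.117, 0.993, -0.0]
force: [-0.7, 1.1, 0.6]
grip_width: 0.005
grip_force: 0.0
pos [474.07 283.72 230.49] t 0.93 F [-0.66  1.1   0.63] shift now [-130.99  -49.72  -29.62]
turn [-0.007 -0.011 -1.375] shift after turn [-122.53  -67.98  -29.51]
```

```bash
python3 -m inch '0 0 0 0 0 -0.7;0 0 0 0 0 -0.67;-24 -13.5 -6 0 0 0;-24 -13.5 -6 0 0 0;-24 -13.5 -6 0 0 0;-24 -13.5 -6 0 0 0;-24 -13.5 -6 0 0 0;0 0 0 0 0 0;0 0 0 0 0 0;0 0 0 0 0 0'
python3 -c "
from h import *
cap('wrist','w1.png'); plan([655,214,100],-0.09)"
```

```text
time_s: 1.77
eef_pos: [585.6, 207.4, 260.7]
ee_rot: [-0.001, 0.046, 0.999, 0.0]
force: [-0.7, 0.6, 0.0]
grip_width: 0.0
grip_force: 0.0
pos [585.36 207.73 260.92] t 1.82 F [ 0.99  0.21 -0.11] shift now [-68.95  12.59 160.85]
turn [-0.001 -0.01  -0.01 ] shift after turn [-68.79  12.51 160.92]
```

View pics/w1.png

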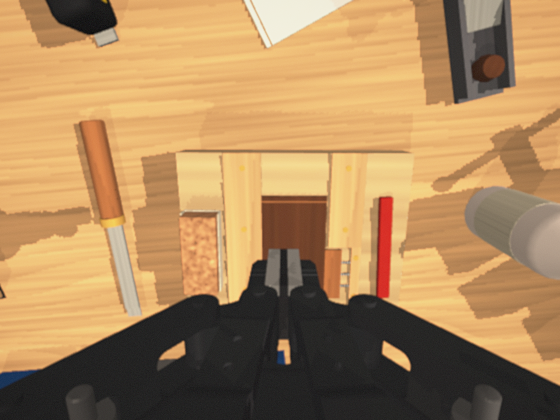

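Wrist view: the board's open edge is at row 152 (x 179–411), the lid's near end at about row 197 (x 262–327), and the chisel at (110,215). Turning these into points.

Run:
```python
from h import *
c=load('w1'); im=c['image'].astype(int)
print(im[146:158,300].tolist()); print([ (r,im[r,295].sum()) for r in range(190,210)])
for r in (215,235): print(r,[(x,im[r,x].sum()) for x in list(range(258,267))+list(range(322,332))])
B=ray(c,[(179,152),(411,152)],66);L=ray(c,[(262,197),(327,197)],69);S=ray(c,[(222,155),(222,205),(365,155),(365,205)],69)
print(B.round(1),np.linalg.norm(B[0]-B[1]));print(L.round(1),np.linalg.norm(L[0]-L[1]));print(B.mean(0),L.mean(0))
d=B[1]-B[0];print('yaw',np.arctan2(-d[0],d[1]))
```

```text
[[227, 171, 109], [231, 176, 111], [234, 179, 113], [215, 157, 99], [167, 127, 84], [145, 115, 78], [171, 133, 90], [224, 176, 117], [239, 199, 132], [239, 204, 136], [238, 202, 134], [239, 204, 137]]
[(190, np.int64(595)), (191, np.int64(591)), (192, np.int64(587)), (193, np.int64(576)), (194, np.int64(546)), (195, np.int64(442)), (196, np.int64(289)), (197, np.int64(222)), (198, np.int64(227)), (199, np.int64(231)), (200, np.int64(269)), (201, np.int64(336)), (202, np.int64(329)), (203, np.int64(261)), (204, np.int64(232)), (205, np.int64(234)), (206, np.int64(233)), (207, np.int64(234)), (208, np.int64(239)), (209, np.int64(231))]
215 [(258, np.int64(555)), (259, np.int64(556)), (260, np.int64(535)), (261, np.int64(447)), (262, np.int64(274)), (263, np.int64(208)), (264, np.int64(216)), (265, np.int64(223)), (266, np.int64(221)), (322, np.int64(225)), (323, np.int64(222)), (324, np.int64(219)), (325, np.int64(234)), (326, np.int64(306)), (327, np.int64(383)), (328, np.int64(416)), (329, np.int64(490)), (330, np.int64(579)), (331, np.int64(592))]
235 [(258, np.int64(553)), (259, np.int64(555)), (260, np.int64(555)), (261, np.int64(506)), (262, np.int64(306)), (263, np.int64(206)), (264, np.int64(216)), (265, np.int64(224)), (266, np.int64(228)), (322, np.int64(224)), (323, np.int64(221)), (324, np.int64(226)), (325, np.int64(302)), (326, np.int64(392)), (327, np.int64(417)), (328, np.int64(463)), (329, np.int64(550)), (330, np.int64(588)), (331, np.int64(587))]
[[541.5 105.9  66. ]
 [562.7 336.7  66. ]] 231.8232768457889
[[594.3 183.7  69. ]
 [600.4 250.2  69. ]] 66.74257894317151
[552.06663213 221.28320035  66.        ] [597.33961714 216.93734006  69.        ]
yaw -0.09161848114933467
```

```bash
python3 -m inch '-9.5 1.3 10 0 0 -0.01;-9.5 1.3 20 0 0 0;-9.5 1.3 22 0 0 0;-9.5 1.3 22 0 0 0;-9.5 1.3 22 0 0 0;-9.5 1.3 22 0 0 0;-9.5 1.3 22 0 0 0;-9.5 1.2 22 0 0 0;0 0 10 0 0 0;0 0 0 0 0 0'
python3 -c "
from h import *
cap('side','s2.png');plan([662,211,71],-0.0916)"
```

```text
time_s: 2.65
eef_pos: [660.9, 211.0, 86.5]
ee_rot: [-0.003, 0.045, 0.999, -0.0]
force: [-0.2, 0.8, 0.2]
grip_width: 0.004
grip_force: 0.0
pos [661.64 211.05  88.8 ] t 2.7 F [-0.69  0.19  1.23] shift now [-4.00e-01 -1.00e-02  1.78e+01]
turn [-0.004 -0.019  0.016] shift after turn [-3.60e-01 -1.00e-02  1.78e+01]
```

```bash
python3 -m inch '0 0 3 0 0 0;0 0 3 0 0 0;0 0 3 0 0 0;0 0 2 0 0 0;0 0 1.5 0 0 0;0 0 1 0 0 0;0 0 0.5 0 0 0;0 0 0 0 0 0;0 0 0 0 0 0;0 0 0 0 0 0'; python3 -m inch '0 0 0.3 0 0 0;0 0 0.3 0 0 0;0 0 0.3 0 0 0;0 0 0.3 0 0 0;0 0 0.3 0 0 0;0 0 0.3 0 0 0;0 0 0.3 0 0 0;0 0 0 0 0 0;0 0 0 0 0 0;0 0 0 0 0 0'
```

```text
time_s: 3.53
eef_pos: [662.8, 210.5, 75.4]
ee_rot: [0.0, 0.045, 0.999, 0.0]
force: [-0.4, -0.5, 0.5]
grip_width: -0.001
grip_force: 0.0
time_s: 4.37
eef_pos: [662.7, 210.5, 73.2]
ee_rot: [-0.0, 0.045, 0.999, -0.0]
force: [-0.1, 0.0, 0.2]
grip_width: 0.001
grip_force: 0.0
```

```bash
python3 -m inch '0 0 0.4 0 0 0;0 0 0.4 0 0 0;0 0 0.4 0 0 0;0 0 0.4 0 0 0;0 0 0.4 0 0 0;0 0 0.4 0 0 0;0 0 0.2 0 0 0;0 0 0.2 0 0 0;0 0 0.2 0 0 0;0 0 0 0 0 0'; python3 -m inch '0 0 0.15 0 0 0;0 0 0.15 0 0 0;0 0 0.15 0 0 0;0 0 0.15 0 0 0;0 0 0.15 0 0 0;0 0 0.15 0 0 0;0 0 0.15 0 0 0;0 0 0 0 0 0;0 0 0 0 0 0;0 0 0 0 0 0'
```

```text
time_s: 5.2
eef_pos: [662.7, 210.5, 70.1]
ee_rot: [-0.0, 0.045, 0.999, -0.0]
force: [-0.0, -1.1, -0.3]
grip_width: 0.004
grip_force: 0.0
time_s: 6.03
eef_pos: [662.7, 210.5, 69.2]
ee_rot: [0.0, 0.045, 0.999, 0.0]
force: [0.0, 0.8, -0.4]
grip_width: 0.0
grip_force: 0.0
```

```bash
python3 -m inch '0 0 0.15 0 0 0;0 0 0.15 0 0 0;0 0 0.1 0 0 0;0 0 0.1 0 0 0;0 0 0 0 0 0;0 0 0 0 0 0;0 0 0 0 0 0;0 0 0 0 0 0;0 0 0 0 0 0;0 0 0 0 0 0'
```

```text
time_s: 6.87
eef_pos: [662.8, 210.5, 69.1]
ee_rot: [0.0, 0.045, 0.999, 0.0]
force: [-2.5, -1.1, 5.7]
grip_width: 0.0
grip_force: 2.7
```

```bash
python3 -m inch '0 0 0.1 0 0 0;0 0 0.1 0 0 0;0 0 0.1 0 0 0;0 0 0 0 0 0;0 0 0 0 0 0;0 0 0 0 0 0;0 0 0 0 0 0;0 0 0 0 0 0;0 0 0 0 0 0;0 0 0 0 0 0'
```

```text
time_s: 7.7
eef_pos: [662.9, 210.5, 69.1]
ee_rot: [0.0, 0.045, 0.999, 0.0]
force: [-1.8, -0.1, 7.4]
grip_width: 0.001
grip_force: 3.3
```

```bash
python3 -m inch '0 0 0.1 0 0 0;0 0 0.1 0 0 0;0 0 0.1 0 0 0;0 0 0.1 0 0 0;0 0 0 0 0 0;0 0 0 0 0 0;0 0 0 0 0 0;0 0 0 0 0 0;0 0 0 0 0 0;0 0 0 0 0 0'
```

```text
time_s: 8.53
eef_pos: [663.1, 210.4, 69.1]
ee_rot: [0.001, 0.045, 0.999, 0.0]
force: [-3.1, -0.7, 7.9]
grip_width: -0.0
grip_force: 4.2
```

```bash
python3 -m inch '0 0 0.1 0 0 0;0 0 0.1 0 0 0;0 0 0.1 0 0 0;0 0 0 0 0 0;0.5 0 0 0 0 0;1 0 0 0 0 0;1 0 0 0 0 0;1 0 0 0 0 0;1 0 0 0 0 0;1 0 0 0 0 0'
```

```text
time_s: 9.37
eef_pos: [658.7, 210.9, 69.1]
ee_rot: [0.002, 0.046, 0.999, 0.0]
force: [3.1, -0.5, 6.8]
grip_width: 0.0
grip_force: 3.4
```

```bash
python3 -m inch '0 0 0.1 0 0 0;0 0 0.1 0 0 0;0 0 0.1 0 0 0;0 0 0.1 0 0 0;0 0 0.1 0 0 0;0 0 0.1 0 0 0;0 0 0 0 0 0;0.5 0 0 0 0 0;0.5 0 0 0 0 0;0.5 0 0 0 0 0'
python3 -c "
from h import *
cap('wrist','w2.png')
c=load('w2');im=c['image'].astype(int)
print(c['tvec'],[(r,im[r,295].sum()) for r in range(100,200,3)])"
```

```text
time_s: 10.2
eef_pos: [657.6, 211.0, 69.1]
ee_rot: [0.003, 0.046, 0.999, 0.0]
force: [2.4, -0.6, 8.9]
grip_width: -0.001
grip_force: 4.6
[-268.95924019 -601.94790423   48.25385104] [(100, np.int64(602)), (103, np.int64(602)), (106, np.int64(606)), (109, np.int64(602)), (112, np.int64(603)), (115, np.int64(605)), (118, np.int64(608)), (121, np.int64(505)), (124, np.int64(248)), (127, np.int64(258)), (130, np.int64(244)), (133, np.int64(253)), (136, np.int64(403)), (139, np.int64(275)), (142, np.int64(254)), (145, np.int64(248)), (148, np.int64(252)), (151, np.int64(253)), (154, np.int64(250)), (157, np.int64(254)), (160, np.int64(247)), (163, np.int64(243)), (166, np.int64(247)), (169, np.int64(250)), (172, np.int64(249)), (175, np.int64(251)), (178, np.int64(254)), (181, np.int64(249)), (184, np.int64(249)), (187, np.int64(257)), (190, np.int64(248)), (193, np.int64(255)), (196, np.int64(251)), (199, np.int64(253))]
```

View pics/w2.png

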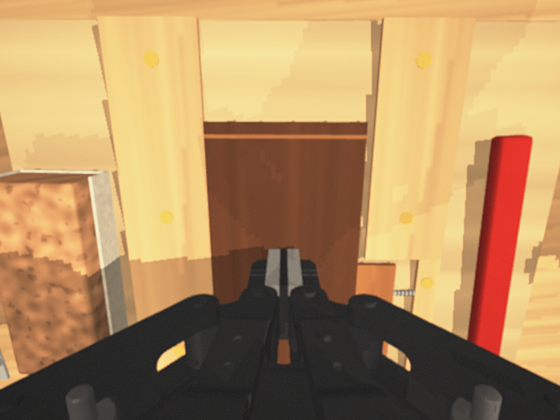

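The lid's near end is at row 122 (205–366) and the board's open edge at row 20. Whether the lid follows can be tracked numerically from here.

```bash
cat >> h.py <<'E'
def near(f=None):
    c=cap('wrist',f); im=c['image'].astype(int).sum(2)
    col=np.median(im[:,275:300],1); r=np.where((col[:-4]>420)&(col[1:-3]<=420)&(col[4:]<330))[0]
    col2=np.median(im[:,140:170],1)
    s=ctrl.sense(); p=ray(c,[(285,r[-1]+.5)],69)[0] if len(r) else None
    ex=np.array([.9958,-.0915]); E=np.array([552.1,221.3])
    print('row',r,'near',p,'board-x of near', None if p is None else ((p[:2]-E)@ex-100).round(1),'F',s['force'].round(1),'t',round(s['time_s'],2))
E
python3 -m inch '0 0 0.1 0 0 0;0 0 0.1 0 0 0;1 0 0 0 0 0;1 0 0 0 0 0;1 0 0 0 0 0;1 0 0 0 0 0;1 0 0 0 0 0;1 0 0 0 0 0;1 0 0 0 0 0;1 0 0 0 0 0'
python3 -c "
from h import *
near()"
```

```text
time_s: 11.08
eef_pos: [649.8, 211.7, 69.1]
ee_rot: [0.003, 0.046, 0.999, 0.0]
force: [3.6, 0.3, 10.6]
grip_width: 0.001
grip_force: 5.0
row [121] near [583.16883765 217.56782525  69.        ] board-x of near -68.7 F [ 1.9 -1.1  9.6] t 11.13
```

The lid is following the fingers (row unchanged), so I'll continue.

```bash
python3 -m inch '1.5 0 0 0 0 0;2 0 0 0 0 0;2 0 0 0 0 0;2 0 0 0 0 0;2 0 0 0 0 0;2 0 0 0 0 0;2 0 0 0 0 0;2 0 0 0 0 0;2 0 0 0 0 0;2 0 0 0 0 0'
python3 -c "
from h import *
near()"
```

```text
time_s: 11.97
eef_pos: [630.4, 213.6, 69.1]
ee_rot: [0.003, 0.046, 0.999, 0.0]
force: [4.0, -0.5, 10.6]
grip_width: -0.001
grip_force: 5.1
row [121] near [563.77549612 219.43107276  69.        ] board-x of near -88.2 F [ 3.1 -1.  10.5] t 12.02
```

```bash
python3 -m inch '2 0 0 0 0 0;2.5 0 0 0 0 0;2.5 0 0 0 0 0;2.5 0 0 0 0 0;2.5 0 0 0 0 0;2.5 0 0 0 0 0;2.5 0 0 0 0 0;2.5 0 0 0 0 0;2.5 0 0 0 0 0;2.5 0 0 0 0 0'
python3 -c "
from h import *
near()"
```

```text
time_s: 12.85
eef_pos: [606.0, 216.0, 69.1]
ee_rot: [0.003, 0.046, 0.999, 0.001]
force: [3.8, 0.3, 11.2]
grip_width: -0.002
grip_force: 5.3
row [121] near [539.45143783 221.80244749  69.        ] board-x of near -112.6 F [ 1.3  0.5 10.5] t 12.9
```

```bash
python3 -m inch '2 0 -0.1 0 0 0;2 0 -0.1 0 0 0;2 0 0 0 0 0;2 0 0 0 0 0;2 0 0 0 0 0;2 0 0 0 0 0;2 0 0 0 0 0;2 0 0 0 0 0;1.5 0 0 0 0 0;1 0 0 0 0 0'
python3 -c "
from h import *
near('w3.png')"
```

```text
time_s: 13.73
eef_pos: [587.3, 217.7, 69.1]
ee_rot: [0.003, 0.045, 0.999, 0.001]
force: [1.9, 0.0, 10.4]
grip_width: -0.004
grip_force: 5.3
row [121] near [520.69275602 223.53070336  69.        ] board-x of near -131.5 F [ 0.2  0.5 11. ] t 13.78
```

```bash
python3 -m inch '2 0 0 0 0 0;2 0 0 0 0 0;2 0 0 0 0 0;2 0 0 0 0 0;2 0 0 0 0 0;1 0 0 0 0 0;0 0 0 0 0 0;0 0 -0.5 0 0 0;0 0 -0.5 0 0 0;0 0 -0.5 0 0 0'
python3 -c "
from h import *
near('w4.png')"
python3 -m inch '0 0 -0.5 0 0 0;0 0 -0.5 0 0 0;0 0 -2 0 0 0;0 0 -10 0 0 0;0 0 -20 0 0 0;0 0 -20 0 0 0;0 0 -20 0 0 0;0 0 -20 0 0 0;0 0 -20 0 0 0;0 0 -10 0 0 0' 1
python3 -c "
from h import *
near('w5.png')"
```

```text
time_s: 14.62
eef_pos: [575.2, 218.7, 69.1]
ee_rot: [0.001, 0.045, 0.999, 0.0]
force: [1.3, 0.9, 3.0]
grip_width: -0.0
grip_force: 1.4
row [121] near [508.59977298 224.51538105  69.        ] board-x of near -143.6 F [1.  1.  6.2] t 14.67
time_s: 15.5
eef_pos: [575.1, 218.6, 194.6]
ee_rot: [0.002, 0.045, 0.999, 0.0]
force: [0.5, -0.5, 0.2]
grip_width: 1.002
grip_force: 0.0
row [118 362] near [732.80127016 205.09464093  69.        ] board-x of near 81.4 F [-0.8 -0.5  1.6] t 15.55
```

View pics/w5.png

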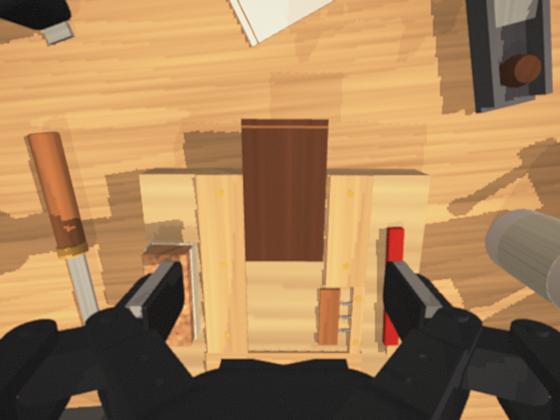

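The lid lies flat, near end at row 119 (242–329) and far end at row 261 (245–325), about 43 mm over the edge (row 172). Gripper is open.

Run:
```python
from h import *
c=load('w5'); im=c['image'].astype(int).sum(2)
for r in (130,250):
    x=np.where(im[r,230:345]<300)[0]+230; print(r,x[0],x[-1]); 
P=ray(c,[(242,118.5),(328.5,118.5),(245,261),(325,261)],69);print(P.round(1))
n=P[:2].mean(0);f=P[2:].mean(0);print(n,f,np.linalg.norm(n-f),np.linalg.norm(P[0]-P[1]),'yaw',np.arctan2((f-n)[1],(f-n)[0]))
t=n+(f-n)/np.linalg.norm(f-n)*14; plan([t[0],t[1],100],-0.0916)
```

```text
130 242 327
250 245 322
[[505.7 192.1  69. ]
 [511.7 258.7  69. ]
 [624.7 179.8  69. ]
 [631.  249.1  69. ]]
[508.67948484 225.35179971  69.        ] [627.87725394 214.48944436  69.        ] 119.691682758877 66.87834402445708 yaw -0.09087783847081737
pos [575.52 218.7  195.46] t 15.55 F [-0.77 -0.51  1.59] shift now [53.64  0.44 95.19]
turn [0.013 0.048 0.008] shift after turn [53.17  0.52 95.46]
```

```bash
python3 -m inch '18 0.2 0 0 0.04 0;18 0.2 0 0 0 0;17.2 0.1 0 0 0 0;0 0 20 0 0 0;0 0 20 0 0 0;0 0 20 0 0 0;0 0 20 0 0 0;0 0 10 0 0 0;0 0 0 0 0 0;0 0 0 0 0 0' 1 20
python3 -c "
from h import *
cap('wrist','w6.png')
plan([522.6,224.1,44],-0.0916)"
```

```text
time_s: 16.38
eef_pos: [521.3, 223.8, 101.7]
ee_rot: [-0.002, 0.045, 0.999, 0.0]
force: [0.5, -0.1, 0.4]
grip_width: 1.0
grip_force: 0.0
pos [521.68 223.92 102.48] t 16.43 F [-0.74  0.31 -0.01] shift now [-1.08  0.25 58.48]
turn [ 0.003 -0.031  0.007] shift after turn [-0.9   0.27 58.48]
```

View pics/w6.png

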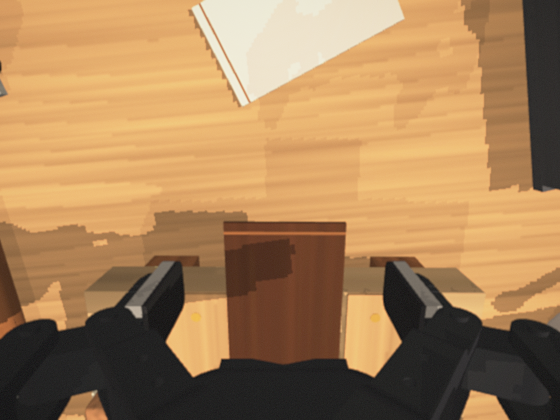

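Fingers straddle the lid symmetrically (tips at x≈184/384, lid 224–346). Descend, then close at low force.

```bash
python3 -m inch '-0.9 0.3 10 0 0 0;0 0 15 0 0 0;0 0 15 0 0 0;0 0 10 0 0 0;0 0 7 0 0 0;0 0 3 0 0 0;0 0 0 0 0 0;0 0 0 0 0 0;0 0 0 0 0 0;0 0 0 0 0 0' 1 20
python3 -m inch '0 0 0 0 0 0;0 0 0 0 0 0;0 0 0 0 0 0;0 0 0 0 0 0;0 0 0 0 0 0;0 0 0 0 0 0;0 0 0 0 0 0;0 0 0 0 0 0;0 0 0 0 0 0;0 0 0 0 0 0' 0.7 20
python3 -c "
from h import *
cap('side','s3.png'); c=load('s3'); cv2.imwrite('pics/s3c.png',cv2.cvtColor(cv2.resize(c['image'][180:340,120:330],None,fx=3,fy=3,interpolation=2),cv2.COLOR_RGB2BGR))"
```

```text
time_s: 17.27
eef_pos: [522.3, 224.2, 42.3]
ee_rot: [-0.002, 0.045, 0.999, 0.0]
force: [-0.3, 0.3, -0.5]
grip_width: 1.004
grip_force: 0.0
time_s: 18.1
eef_pos: [522.1, 224.1, 41.8]
ee_rot: [-0.002, 0.045, 0.999, 0.0]
force: [0.3, 1.3, 1.6]
grip_width: 0.788
grip_force: 22.7
```

View pics/s3c.png

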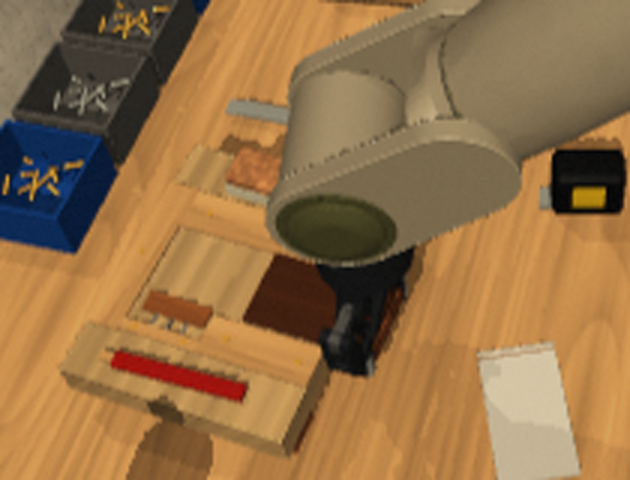

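The lid is held by its overhanging end (opening 0.788 ≈ 67 mm, 23 N), TCP 24 mm below its underside. Lift it and carry it over the box for a look.

```bash
python3 -m inch '0 0 -1 0 0 0;0 0 -2 0 0 0;0 0 -5 0 0 0;0 0 -10 0 0 0;0 0 -15 0 0 0;0 0 -20 0 0 0;0 0 -20 0 0 0;-3 -8 -20 0 0 0;-7 -16 -20 0 0 0;-8 -20 -20 0 0 0' 0.7 30
python3 -m inch '-8 -24 -15 0 0 0;-8 -28 -15 0 0 0;-8 -30 -15 0 0 0;-8 -30 -10 0 0 0;-8 -30 -10 0 0 0;-10 -30 -10 0 0 0;-10 -30 -5 0 0 0;-10 -30 0 0 0 0;-10 -30 0 0 0 0;-10 -28 0 0 0 0'
python3 -m inch '-10 -26 0 0 0 0;-10 -24 0 0 0 0;-10 -20 0 0 0 0;-10 -16 0 0 0 0;-9 -12 0 0 0 0;-2 -5 0 0 0 -0.4;0 0 0 0 0 -0.7;0 0 0 0 0 -0.7;0 0 0 0 0 0;0 0 0 0 0 0'
python3 -c "
from h import *
cap('wrist','w7.png')
plan([640,-230,250],0.1)"
```

```text
time_s: 18.98
eef_pos: [536.1, 178.7, 176.5]
ee_rot: [-0.002, 0.045, 0.999, 0.0]
force: [0.2, 0.7, 0.3]
grip_width: 0.78
grip_force: 33.7
time_s: 19.82
eef_pos: [599.9, -120.2, 255.3]
ee_rot: [-0.002, 0.046, 0.999, -0.0]
force: [0.3, 0.4, -0.7]
grip_width: 0.78
grip_force: 33.7
time_s: 20.65
eef_pos: [641.3, -225.6, 254.7]
ee_rot: [-0.002, -0.048, 0.999, 0.0]
force: [0.4, 0.5, 0.7]
grip_width: 0.788
grip_force: 33.7
pos [ 641.38 -225.55  254.55] t 20.7 F [ 0.26 -0.72 -0.93] shift now [ 1.78 -4.31  4.56]
turn [ 0.005 -0.038 -0.045] shift after turn [ 1.82 -4.29  4.55]
```

View pics/w7.png

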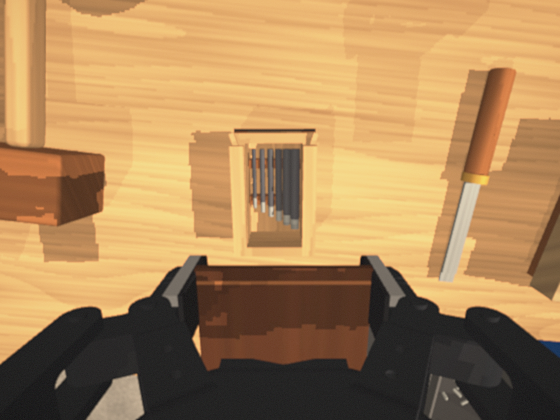

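The box shows clearly: mouth at row ~131 (231–317), far end at row ~255 (233–314); the lid is square between the fingers at row 265. Measuring the box edges and the held lid.

Run:
```python
from h import *
c=load('w7'); im=c['image'].astype(int)
cv2.imwrite('pics/crop7.png',cv2.cvtColor(cv2.resize(c['image'][115:275,205:345],None,fx=3.6,fy=3.6,interpolation=2),cv2.COLOR_RGB2BGR))
```

```text
(no output)
```

View pics/crop7.png

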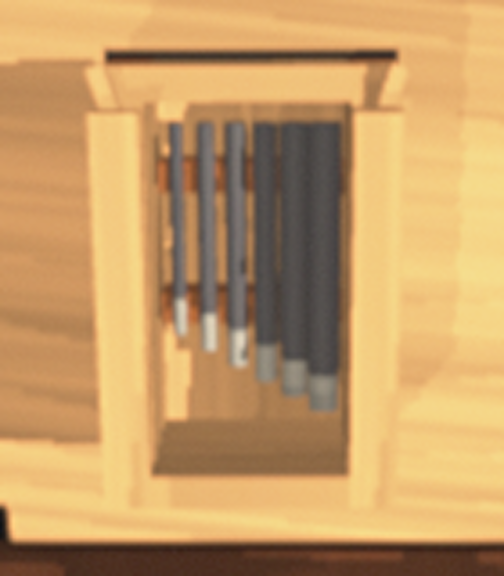

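The crop shows the end wall's front edge at crop row ~62 (107–397), the lip fronts at row ~110 (88–405), and the far wall's inner edge at row ~475.

Run:
```python
from h import *
c=load('w7'); 
R,_=cv2.Rodrigues(np.array(c['rvec'],float)); print('cam',-R.T@np.array(c['tvec'],float).ravel())
f=lambda l:[(205+(x+.5)/3.6-.5,115+(y+.5)/3.6-.5) for x,y in l]
M=ray(c,f([(107,62),(397,62),(107,50),(397,50)]),47); L=ray(c,f([(88,111),(405,111),(104,505),(392,505)]),60)
I=ray(c,f([(152,477),(348,477)]),60)
print('mouth47',M.round(1),M[:2].mean(0).round(1));print('lips',L.round(1),np.linalg.norm(L[0]-L[1]),L[:2].mean(0),L[2:].mean(0));print('inner far',I.round(1),I.mean(0))
d=L[0]-L[1];d2=L[2:].mean(0)-L[:2].mean(0);print('yaw',np.arctan2(d[0],-d[1]),np.arctan2(d2[1],d2[0]))
d=M[0]-M[1];print('yawM',np.arctan2(d[0],-d[1]))
print('lid near',ray(c,[(195,265),(374,265)],254.6+24+3).round(1)); plan([579,-235,120],.1)
```

```text
cam [ 573.14321003 -232.89704142  397.34877765]
mouth47 [[ 592.  -281.1   47. ]
 [ 584.1 -199.2   47. ]
 [ 588.7 -281.3   47. ]
 [ 580.8 -199.6   47. ]] [ 588.1 -240.1   47. ]
lips [[ 605.  -283.8   60. ]
 [ 596.6 -196.6   60. ]
 [ 721.6 -272.8   60. ]
 [ 713.4 -186.2   60. ]] 87.54415647563916 [ 600.79056633 -240.19572681   60.        ] [ 717.51272587 -229.49939818   60.        ]
inner far [[ 711.2 -259.    60. ]
 [ 705.6 -200.4   60. ]] [ 708.44618896 -229.69761686   60.        ]
yaw 0.09548145314977577 0.09138399209119727
yawM 0.09550302734759175
lid near [[ 629.6 -260.8  281.6]
 [ 623.2 -193.8  281.6]]
pos [ 641.38 -225.55  254.55] t 20.7 F [ 0.26 -0.72 -0.93] shift now [ 62.46  -3.55 134.8 ]
turn [ 0.005 -0.038 -0.045] shift after turn [ 63.01  -3.18 134.55]
```

Mouth centre is at (588, −240), yaw ≈ 0.095. The 12 mm lip setback, 88 mm width and 120 mm depth all check, and the held lid is aligned with it. Back off in front of the mouth and descend.

```bash
python3 -m inch '8 -0.5 0 0 0 0;14 -1 0 0 0 0;18 -1 0 0 0 0;20 -1.3 0 0 0 0;20 -1.3 5 0 0 0;20 -1.3 10 0 0 0;20 -1.2 15 0 0 0;16 -1 20 0 0 0;10 -0.8 20 0 0 0;5.5 0 20 0 0 0'
python3 -m inch '0 0 20 0 0 0;0 0 20 0 0 0;0 0 18 0 0 0;0 0 15 0 0 0;0 0 12 0 0 0;0 0 10 0 0 0;0 0 6 0 0 0;0 0 3 0 0 0;0 0 0 0 0 0;0 0 0 0 0 0'
python3 -c "
from h import *
cap('side','s4.png'); cap('top','t4.png');plan([491.4,-249.2,33],.095)
a,b=load('s4')['image'][130:230,160:360],load('t4')['image'][80:230,300:430]
cv2.imwrite('pics/c4.png',cv2.cvtColor(np.hstack([cv2.resize(a,(480,240),interpolation=2)[:, :480],cv2.resize(b,(208,240),interpolation=2)]),cv2.COLOR_RGB2BGR))"
```

```text
time_s: 21.53
eef_pos: [490.2, -249.8, 164.5]
ee_rot: [-0.002, -0.047, 0.999, -0.0]
force: [0.1, -0.5, -1.1]
grip_width: 0.783
grip_force: 33.7
time_s: 22.37
eef_pos: [491.1, -249.9, 61.2]
ee_rot: [-0.002, -0.049, 0.999, -0.0]
force: [1.3, 0.6, -0.1]
grip_width: 0.784
grip_force: 33.7
pos [ 491.15 -249.9    61.33] t 22.47 F [-0.2  -0.47 -0.64] shift now [-0.41  0.67 28.33]
turn [-0.001 -0.031  0.024] shift after turn [-0.32  0.67 28.33]
```

View pics/c4.png

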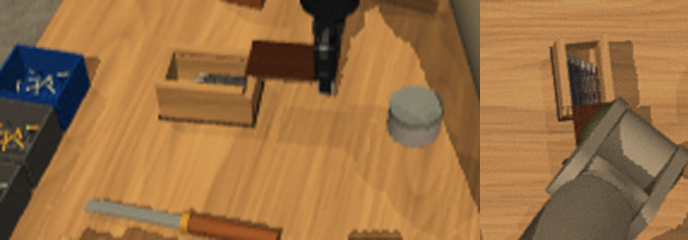

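Lid lined up just in front of and above the mouth, as planned. (That was one picture more than the allowance; I'll go by numbers from here.) Lower it onto groove level.

```bash
python3 -m inch '0 0.3 6 0 0 0;0 0.3 7 0 0 0;0 0 6 0 0 0;0 0 5 0 0 0;0 0 3 0 0 0;0 0 2.5 0 0 0;0 0 2.5 0 0 0;0 0 2 0 0 0;0 0 1 0 0 0;0 0 0 0 0 0'
python3 -c "
from h import *
plan([491.4,-249.2,24.5],.095)"
```

```text
time_s: 23.3
eef_pos: [490.6, -249.0, 25.5]
ee_rot: [-0.002, -0.049, 0.999, 0.0]
force: [0.4, 0.8, 0.6]
grip_width: 0.781
grip_force: 33.7
pos [ 490.63 -249.03   25.53] t 23.3 F [0.43 0.84 0.64] shift now [-0.75 -0.24  1.03]
turn [ 0.008 -0.04   0.025] shift after turn [-0.75 -0.24  1.03]
```

```bash
python3 -m inch '0 0 0.5 0 0 0;0 0 0.5 0 0 0;-1 0 0 0 0 0;-1.5 0 0 0 0 0;-2 0 0 0 0 0;-2 0 0 0 0 0;-2 0 0 0 0 0;-2 0 0 0 0 0;-2 0 0 0 0 0;-1 0 0 0 0 0'
python3 -c "
from h import *
plan([588,-240.1,24.5],.095)"
```

```text
time_s: 24.13
eef_pos: [504.4, -247.7, 24.6]
ee_rot: [-0.002, -0.049, 0.999, 0.0]
force: [0.6, 0.6, -0.2]
grip_width: 0.783
grip_force: 33.7
pos [ 504.38 -247.67   24.58] t 24.13 F [ 0.63  0.62 -0.21] shift now [-83.96  -0.63  -0.26]
turn [ 0.007 -0.038  0.027] shift after turn [-8.396e+01 -4.000e-01  8.000e-02]
```

```bash
python3 -m inch '-2 0 0 0 0 0;-2.5 0 0 0 0 0;-2.5 0 0 0 0 0;-2.5 0 0 0 0 0;-2.5 0 0 0 0 0;-2.5 0 0 0 0 0;-2.5 0 0 0 0 0;-2.5 0 0 0 0 0;-2.5 0 0 0 0 0;-1 0 0 0 0 0'
python3 -m inch '-2 0 0 0 0 0;-2.5 0 0 0 0 0;-2.5 0 0 0 0 0;-2.5 0 0 0 0 0;-2.5 0 0 0 0 0;-2.5 0 0 0 0 0;-2.5 0 0 0 0 0;-2 0 0 0 0 0;-1 0 0 0 0 0;0 0 0 0 0 0'
python3 -c "
from h import *
plan([588,-240.1,24.5],.095)"
```

```text
time_s: 24.97
eef_pos: [527.3, -245.5, 24.5]
ee_rot: [-0.002, -0.049, 0.999, 0.0]
force: [0.5, -0.2, -0.4]
grip_width: 0.78
grip_force: 33.7
time_s: 25.8
eef_pos: [547.0, -243.5, 24.4]
ee_rot: [-0.002, -0.049, 0.999, 0.0]
force: [0.4, -0.1, 0.4]
grip_width: 0.783
grip_force: 33.7
pos [ 547.05 -243.5    24.36] t 25.8 F [ 0.42 -0.06  0.38] shift now [-41.09  -0.61  -0.31]
turn [ 0.007 -0.039  0.027] shift after turn [-41.09  -0.5   -0.14]
```

No contact forces and the far end is about 64 mm in. Feed 20 mm more, lower onto the floors, release.

```bash
python3 -m inch '-2 0 0 0 0 0;-2.5 0 0 0 0 0;-2.5 0 0 0 0 0;-2.5 0 0 0 0 0;-2.5 0 0 0 0 0;-2.5 0 0 0 0 0;-2.5 0 0 0 0 0;-2 0 0 0 0 0;-1 0 0 0 0 0;0 0 0 0 0 0'
python3 -m inch '0 0 0.2 0 0 0;0 0 0.2 0 0 0;0 0 0.2 0 0 0;0 0 0.2 0 0 0;0 0 0.2 0 0 0;0 0 0.2 0 0 0;0 0 0 0 0 0;0 0 0 0 0 0;0 0 0 0 0 0;0 0 0 0 0 0'
```

```text
time_s: 26.63
eef_pos: [567.0, -241.5, 24.3]
ee_rot: [-0.002, -0.049, 0.999, 0.0]
force: [0.2, -0.1, -0.6]
grip_width: 0.785
grip_force: 33.7
time_s: 27.47
eef_pos: [566.9, -241.7, 23.2]
ee_rot: [-0.002, -0.049, 0.999, 0.0]
force: [-0.3, -0.3, 1.9]
grip_width: 0.781
grip_force: 33.8
```

```bash
python3 -m inch '0 0 0 0 0 0;0 0 0 0 0 0;0 0 0 0 0 0;0 0 0 0 0 0;0 0 0 0 0 0;5 0 0 0 0 0;10 0 0 0 0 0;12 0 0 0 0 0;12 0 0 0 0 0;11 0 0 0 0 0' 1
python3 -m inch '0 0 -4 0 0 0;0 0 -4 0 0 0;0 0 -4 0 0 0;0 0 -3 0 0 0;0 0 0 0 0 0;0 0 0 0 0 0;0 0 0 0 0 0;0 0 0 0 0 0;0 0 0 0 0 0;0 0 0 0 0 0' 0
python3 -c "
from h import *
c=cap('wrist','w8.png'); im=c['image'].astype(int); m=((im.sum(2)<330)&(im[...,0]>im[...,2]*1.5)).astype(np.uint8)
cs,_=cv2.findContours(m,0,2)
for k in sorted(cs,key=cv2.contourArea)[-3:]: print(cv2.boundingRect(k),cv2.contourArea(k))
plan([588,-240.1,38],.095)"
```

```text
time_s: 28.3
eef_pos: [516.0, -246.4, 23.3]
ee_rot: [-0.002, -0.049, 0.999, 0.0]
force: [-0.7, -0.1, 0.4]
grip_width: 0.998
grip_force: 0.0
time_s: 29.13
eef_pos: [517.0, -246.4, 38.2]
ee_rot: [-0.002, -0.049, 0.999, 0.0]
force: [0.4, 0.3, -0.1]
grip_width: 0.003
grip_force: 0.0
(276, 349, 15, 16) 179.0
(156, 340, 30, 32) 420.5
(381, 340, 31, 32) 438.0
pos [ 517.03 -246.45   38.21] t 29.18 F [ 0.24  0.25 -0.51] shift now [-71.25  -0.6   -0.1 ]
turn [ 0.009 -0.041  0.026] shift after turn [-71.25  -0.41   0.21]
```

```bash
python3 -m inch '-2 0 0 0 0 0;-3 0 0 0 0 0;-3 0 0 0 0 0;-3 0 0 0 0 0;-2 0 0 0 0 0;-1.5 0 0 0 0 0;-1 0 0 0 0 0;-1 0 0 0 0 0;-1 0 0 0 0 0;-1 0 0 0 0 0'
python3 -m inch '-1.5 0 0 0 0 0;-1.5 0 0 0 0 0;-1.5 0 0 0 0 0;-1.5 0 0 0 0 0;-1.5 0 0 0 0 0;-1.5 0 0 0 0 0;-1.5 0 0 0 0 0;-1.5 0 0 0 0 0;-1.5 0 0 0 0 0;-1.5 0 0 0 0 0'
python3 -m inch '-1.5 0 0 0 0 0;-1.5 0 0 0 0 0;-1.5 0 0 0 0 0;-1.5 0 0 0 0 0;-1.5 0 0 0 0 0;-1.5 0 0 0 0 0;-1.5 0 0 0 0 0;-1 0 0 0 0 0;-1 0 0 0 0 0;-1 0 0 0 0 0'
python3 -c "
from h import *
plan([588,-240.1,38],.095)"
```

```text
time_s: 30.02
eef_pos: [535.6, -244.7, 38.3]
ee_rot: [-0.002, -0.049, 0.999, 0.0]
force: [0.0, -0.1, 0.8]
grip_width: -0.006
grip_force: 0.0
time_s: 30.85
eef_pos: [550.6, -243.2, 38.2]
ee_rot: [-0.002, -0.049, 0.999, 0.0]
force: [-0.3, -0.9, 0.7]
grip_width: 0.003
grip_force: 0.0
time_s: 31.68
eef_pos: [563.9, -241.9, 38.1]
ee_rot: [-0.002, -0.049, 0.999, 0.0]
force: [-0.2, 0.7, -0.5]
grip_width: 0.002
grip_force: 0.0
pos [ 563.95 -241.87   38.14] t 31.68 F [-0.19  0.74 -0.49] shift now [-24.11  -0.59   0.04]
turn [ 0.008 -0.039  0.025] shift after turn [-24.11  -0.52   0.14]
```

```bash
python3 -m inch '-1 0 0 0 0 0;-1 0 0 0 0 0;-1 0 0 0 0 0;-1 0 0 0 0 0;-1 0 0 0 0 0;-1 0 0 0 0 0;-1 0 0 0 0 0;-1 0 0 0 0 0;-0.5 0 0 0 0 0;-0.5 0 0 0 0 0'
python3 -m inch '-0.3 0 0 0 0 0;-0.3 0 0 0 0 0;-0.3 0 0 0 0 0;-0.3 0 0 0 0 0;-0.3 0 0 0 0 0;-0.3 0 0 0 0 0;0 0 0 0 0 0;0 0 0 0 0 0;0 0 0 0 0 0;0 0 0 0 0 0'
```

```text
time_s: 32.52
eef_pos: [572.9, -241.0, 38.1]
ee_rot: [-0.002, -0.049, 0.999, 0.0]
force: [0.5, -0.4, -0.6]
grip_width: -0.0
grip_force: 0.0
time_s: 33.35
eef_pos: [574.6, -240.8, 38.1]
ee_rot: [-0.002, -0.049, 0.999, 0.0]
force: [-0.4, -0.2, 0.3]
grip_width: 0.002
grip_force: 0.0
```

```bash
python3 -m inch '-0.3 0 0 0 0 0;-0.3 0 0 0 0 0;-0.3 0 0 0 0 0;-0.3 0 0 0 0 0;-0.3 0 0 0 0 0;0 0 0 0 0 0;0 0 0 0 0 0;0 0 0 0 0 0;0 0 0 0 0 0;0 0 0 0 0 0'
python3 -m inch '-0.3 0 0 0 0 0;-0.3 0 0 0 0 0;-0.3 0 0 0 0 0;-0.3 0 0 0 0 0;0 0 0 0 0 0;0 0 0 0 0 0;0 0 0 0 0 0;0 0 0 0 0 0;0 0 0 0 0 0;0 0 0 0 0 0'
```

```text
time_s: 34.18
eef_pos: [576.1, -240.7, 38.1]
ee_rot: [-0.002, -0.049, 0.999, 0.0]
force: [0.1, 0.5, 0.1]
grip_width: 0.003
grip_force: 0.0
time_s: 35.02
eef_pos: [577.3, -240.6, 38.1]
ee_rot: [-0.002, -0.049, 0.999, 0.0]
force: [0.2, -0.2, -0.1]
grip_width: 0.001
grip_force: 0.0
```

```bash
python3 -m inch '-0.3 0 0 0 0 0;-0.3 0 0 0 0 0;-0.3 0 0 0 0 0;-0.3 0 0 0 0 0;0 0 0 0 0 0;0 0 0 0 0 0;0 0 0 0 0 0;0 0 0 0 0 0;0 0 0 0 0 0;0 0 0 0 0 0'
python3 -c "
from h import *
c=cap('wrist','w9.png'); im=c['image'].astype(int); K=np.array(c['intrinsics'],float)
e=np.array([.9955,.0945]);n=np.array([-.0945,.9955])
# sample box-frame profile along x, at lateral offsets, plane z=50
for o in (-26,26):
    P=np.array([[*(np.array([588,-240.1])+e*s+n*o),50.] for s in range(-12,13)])
    q,_=cv2.projectPoints(P,np.array(c['rvec'],float),np.array(c['tvec'],float),K,None); q=q[:,0].round().astype(int)
    print(o,[(s,int(r),im[r,u].tolist()) for s,(u,r) in zip(range(-12,13),q) if 0<=r<420 and 0<=u<560])
"
```

```text
time_s: 35.85
eef_pos: [578.5, -240.5, 38.1]
ee_rot: [-0.002, -0.049, 0.999, 0.0]
force: [-1.1, 0.0, -0.5]
grip_width: -0.001
grip_force: 0.0
-26 [(-12, 277, [136, 100, 66]), (-11, 279, [142, 104, 68]), (-10, 281, [143, 106, 69]), (-9, 283, [150, 110, 72]), (-8, 285, [146, 109, 73]), (-7, 287, [137, 102, 66]), (-6, 290, [130, 96, 62]), (-5, 292, [135, 100, 64]), (-4, 294, [137, 101, 66]), (-3, 296, [137, 102, 67]), (-2, 298, [125, 91, 61]), (-1, 300, [64, 40, 27]), (0, 302, [70, 45, 30]), (1, 304, [44, 35, 33]), (2, 306, [38, 36, 35]), (3, 308, [37, 35, 37]), (4, 310, [36, 34, 34]), (5, 312, [37, 37, 37]), (6, 314, [34, 33, 33]), (7, 316, [31, 32, 31]), (8, 318, [36, 37, 35]), (9, 320, [39, 39, 39]), (10, 322, [32, 31, 32]), (11, 324, [35, 33, 34]), (12, 326, [37, 36, 36])]
26 [(-12, 277, [109, 69, 44]), (-11, 279, [103, 64, 38]), (-10, 281, [108, 68, 44]), (-9, 284, [144, 91, 56]), (-8, 286, [143, 105, 69]), (-7, 288, [137, 102, 67]), (-6, 290, [136, 101, 67]), (-5, 292, [137, 101, 66]), (-4, 294, [137, 101, 67]), (-3, 296, [139, 104, 68]), (-2, 298, [119, 85, 56]), (-1, 300, [67, 44, 33]), (0, 302, [88, 54, 34]), (1, 304, [63, 46, 42]), (2, 306, [33, 34, 32]), (3, 308, [38, 37, 38]), (4, 310, [36, 37, 37]), (5, 312, [32, 33, 34]), (6, 314, [35, 36, 33]), (7, 316, [34, 32, 33]), (8, 318, [32, 32, 34]), (9, 320, [37, 38, 37]), (10, 322, [37, 38, 37]), (11, 324, [39, 38, 37]), (12, 326, [39, 37, 36])]
```

```bash
python3 -m inch '-0.3 0 0 0 0 0;-0.3 0 0 0 0 0;0 0 0 0 0 0;0 0 0 0 0 0;0 0 0 0 0 0;0 0 0 0 0 0;0 0 0 0 0 0;0 0 0 0 0 0;0 0 0 0 0 0;0 0 0 0 0 0'
python3 -m inch '-0.3 0 0 0 0 0;-0.3 0 0 0 0 0;0 0 0 0 0 0;0 0 0 0 0 0;0 0 0 0 0 0;0 0 0 0 0 0;0 0 0 0 0 0;0 0 0 0 0 0;0 0 0 0 0 0;0 0 0 0 0 0'
```

```text
time_s: 36.73
eef_pos: [579.1, -240.4, 38.1]
ee_rot: [-0.002, -0.049, 0.999, 0.0]
force: [0.2, -0.6, -0.4]
grip_width: 0.001
grip_force: 0.0
time_s: 37.57
eef_pos: [579.5, -240.3, 38.0]
ee_rot: [-0.002, -0.049, 0.999, 0.0]
force: [-4.4, -0.8, 2.7]
grip_width: -0.001
grip_force: 2.3
```

Contact at 4 N. To be sure the lid, not the end wall, is what stops the fingers, I'll repeat the push with the tips just above wall height.

```bash
python3 -m inch '1 0 0 0 0 0;2 0 0 0 0 0;0 0 -4 0 0 0;0 0 -4 0 0 0;0 0 -2.3 0 0 0;-1 0 0 0 0 0;-0.5 0 0 0 0 0;0 0 0 0 0 0;0 0 0 0 0 0;0 0 0 0 0 0'
python3 -m inch '-0.3 0 0 0 0 0;-0.3 0 0 0 0 0;-0.3 0 0 0 0 0;-0.3 0 0 0 0 0;-0.3 0 0 0 0 0;0 0 0 0 0 0;0 0 0 0 0 0;0 0 0 0 0 0;0 0 0 0 0 0;0 0 0 0 0 0'
```

```text
time_s: 38.4
eef_pos: [578.2, -240.4, 48.2]
ee_rot: [-0.002, -0.049, 0.999, 0.0]
force: [0.2, 0.6, -0.6]
grip_width: -0.008
grip_force: 0.0
time_s: 39.23
eef_pos: [579.7, -240.4, 48.4]
ee_rot: [-0.002, -0.049, 0.999, 0.0]
force: [-0.1, -0.5, 0.1]
grip_width: -0.004
grip_force: 0.0
```

```bash
python3 -m inch '-0.3 0 0 0 0 0;-0.3 0 0 0 0 0;0 0 0 0 0 0;0 0 0 0 0 0;0 0 0 0 0 0;0 0 0 0 0 0;0 0 0 0 0 0;0 0 0 0 0 0;0 0 0 0 0 0;0 0 0 0 0 0'
python3 -m inch '-0.3 0 0 0 0 0;-0.3 0 0 0 0 0;0 0 0 0 0 0;0 0 0 0 0 0;0 0 0 0 0 0;0 0 0 0 0 0;0 0 0 0 0 0;0 0 0 0 0 0;0 0 0 0 0 0;0 0 0 0 0 0'
```

```text
time_s: 40.07
eef_pos: [580.3, -240.3, 48.4]
ee_rot: [-0.002, -0.049, 0.999, 0.0]
force: [0.1, 0.2, 0.6]
grip_width: -0.004
grip_force: 0.0
time_s: 40.9
eef_pos: [580.9, -240.2, 48.4]
ee_rot: [-0.002, -0.049, 0.999, 0.0]
force: [-1.1, -0.5, 0.4]
grip_width: -0.003
grip_force: 0.6
```

```bash
python3 -m inch '-0.3 0 0 0 0 0;-0.2 0 0 0 0 0;0 0 0 0 0 0;0 0 0 0 0 0;0 0 0 0 0 0;0 0 0 0 0 0;0 0 0 0 0 0;0 0 0 0 0 0;0 0 0 0 0 0;0 0 0 0 0 0'
python3 -c "
from h import *
print(ctrl.sense()['force'])"
```

```text
time_s: 41.73
eef_pos: [581.2, -240.2, 48.3]
ee_rot: [-0.002, -0.049, 0.999, 0.0]
force: [-5.5, -0.4, 3.2]
grip_width: -0.001
grip_force: 2.6
[-5.54357011 -0.3755751   3.23612471]
```

The lid is now against the stop (5.5 N). Back off, lift clear and verify from above.

```bash
python3 -m inch '0.5 0 0 0 0 0;2 0 0 0 0 0;8 0 0 0 0 0;12 0 0 0 0 0;0 0 -15 0 0 0;0 0 -25 0 0 0;0 0 -30 0 0 0;-5 0 -30 0 0 0;-20 0 -30 0 0 0;-20 0 -20 0 0 0'
python3 -m inch '-20 0 -10 0 0 0;-10 0 0 0 0 0;0 0 0 0 0 0;0 0 0 0 0 0;0 0 0 0 0 0;0 0 0 0 0 0;0 0 0 0 0 0;0 0 0 0 0 0;0 0 0 0 0 0;0 0 0 0 0 0'
python3 -c "
from h import *
c=cap('wrist','w10.png'); im=c['image'].astype(int)
m=((im.sum(2)<330)&(im[...,0]>im[...,2]*1.4)).astype(np.uint8); m[300:]=0; m[:,:180]=0; m[:,390:]=0
cs,_=cv2.findContours(m,0,2); k=max(cs,key=cv2.contourArea); r=cv2.minAreaRect(k); b=cv2.boxPoints(r)
W=ray(c,b,50); e=np.array([.9955,.0945]);n=np.array([-.0945,.9955])
print(r,[(((p[:2]-[588,-240.1])@e).round(1),((p[:2]-[588,-240.1])@n).round(1)) for p in W]); s=ctrl.sense();print(s['eef_pos'],s['force'])
"
```

```text
time_s: 42.57
eef_pos: [605.7, -238.3, 202.3]
ee_rot: [0.0, -0.049, 0.999, -0.001]
force: [0.4, -1.0, 1.2]
grip_width: -0.002
grip_force: 0.0
time_s: 43.4
eef_pos: [634.2, -235.2, 208.2]
ee_rot: [-0.002, -0.049, 0.999, 0.0]
force: [0.4, 0.5, 0.5]
grip_width: 0.004
grip_force: 0.0
((282.97509765625, 217.69793701171875), (160.89419555664062, 91.04070281982422), 88.90530395507812) [(np.float64(-4.4), np.float64(-41.9)), (np.float64(-6.2), np.float64(38.3)), (np.float64(152.1), np.float64(47.3)), (np.float64(154.3), np.float64(-44.3))]
[ 634.25382324 -235.17740854  208.19330826] [-0.11146208 -0.16332964  0.22316782]
```

```bash
python3 -c "
from h import *
c=load('w10'); im=c['image'].astype(int);K=np.array(c['intrinsics'],float)
e=np.array([.9955,.0945]);n=np.array([-.0945,.9955])
def samp(P):
    q,_=cv2.projectPoints(np.array(P),c['rvec'].astype(float),c['tvec'].astype(float),K,None); return [im[int(round(v)),int(round(u))].sum() for u,v in q[:,0]]
for o in (-22,0,22): print(o,list(zip(range(-10,13),map(int,samp([[*(np.array([588,-240.1])+e*s+n*o),50.] for s in range(-10,13)])))))
for s in (30,): print('lat',list(zip(range(-44,45,2),map(int,samp([[*(np.array([588,-240.1])+e*s+n*o),50.] for o in range(-44,45,2)])))))
for s in (6,): print('lat',list(zip(range(-44,45,2),map(int,samp([[*(np.array([588,-240.1])+e*s+n*o),50.] for o in range(-44,45,2)])))))
"
```

```text
-22 [(-10, 498), (-9, 498), (-8, 499), (-7, 509), (-6, 511), (-5, 323), (-4, 156), (-3, 140), (-2, 265), (-1, 319), (0, 305), (1, 247), (2, 203), (3, 213), (4, 207), (5, 214), (6, 256), (7, 330), (8, 326), (9, 208), (10, 205), (11, 210), (12, 208)]
0 [(-10, 512), (-9, 502), (-8, 494), (-7, 504), (-6, 502), (-5, 320), (-4, 156), (-3, 151), (-2, 266), (-1, 320), (0, 307), (1, 220), (2, 220), (3, 222), (4, 223), (5, 226), (6, 285), (7, 348), (8, 255), (9, 225), (10, 223), (11, 220), (12, 226)]
22 [(-10, 534), (-9, 533), (-8, 521), (-7, 511), (-6, 450), (-5, 312), (-4, 155), (-3, 149), (-2, 265), (-1, 320), (0, 310), (1, 218), (2, 214), (3, 214), (4, 214), (5, 226), (6, 285), (7, 343), (8, 246), (9, 221), (10, 215), (11, 214), (12, 224)]
lat [(-44, 554), (-42, 554), (-40, 550), (-38, 557), (-36, 570), (-34, 572), (-32, 462), (-30, 194), (-28, 207), (-26, 213), (-24, 209), (-22, 205), (-20, 217), (-18, 219), (-16, 220), (-14, 214), (-12, 213), (-10, 216), (-8, 216), (-6, 212), (-4, 213), (-2, 220), (0, 219), (2, 234), (4, 235), (6, 229), (8, 228), (10, 225), (12, 219), (14, 226), (16, 226), (18, 215), (20, 158), (22, 164), (24, 165), (26, 165), (28, 184), (30, 485), (32, 556), (34, 552), (36, 554), (38, 553), (40, 564), (42, 570), (44, 553)]
lat [(-44, 564), (-42, 560), (-40, 472), (-38, 505), (-36, 388), (-34, 328), (-32, 256), (-30, 261), (-28, 266), (-26, 259), (-24, 258), (-22, 256), (-20, 251), (-18, 262), (-16, 281), (-14, 284), (-12, 283), (-10, 279), (-8, 280), (-6, 286), (-4, 287), (-2, 283), (0, 285), (2, 292), (4, 293), (6, 287), (8, 287), (10, 288), (12, 288), (14, 285), (16, 288), (18, 283), (20, 283), (22, 285), (24, 288), (26, 288), (28, 293), (30, 286), (32, 281), (34, 330), (36, 347), (38, 502), (40, 567), (42, 554), (44, 496)]
```

The lid's near end is straight and flush within about 1 mm, and it is centred in the grooves (−34 to +33 mm). The gripper is clear, so I'll hand in.

```bash
python3 -c "
from rig import ctrl
print(ctrl.finish_job())"
```

```text
the job is handed in; nothing more can be done
None
```

I drew the lid out over the board's edge, fed it into the box grooves and pushed it home against the stop with about 5.5 N; the job is handed in at about 43 s, no verdict came back, and I viewed 11 pictures, one over the limit of 10.

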